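# Hold the storeroom lift's key switch turned on

## Robot

A 6-joint arm with a two-finger parallel gripper is mounted at the origin on the work surface. World frame = base frame: x ahead of the robot, y to its left, z up, the work surface at z = 0. Lengths are in m, angles in rad, forces in N, time in s.
With the tool pointing down it reaches from about 0.35 to 0.975 m from the base axis. Payload 7.1 kg.
Tool frame: the origin (TCP) lies midway between the tips of the shut fingers; the grasp point (between the pads) lies 19 mm behind it; z points along the fingers, y is the line along which they close (so a half turn about z gives the same grasp; the last joint's range is limited). The gripper opens to 88 mm and grips with 3 to 60 N. Pads are 20 mm wide; open, the fingers measure 115 mm over their backs; the gripper's body (75 mm by 178 mm) begins 61 mm behind the grasp point.
Start: joints at [-1.154, 0.423, 1.63, -0, 1.089, -0.019], TCP at [0.264, -0.567, 0.223] pointing down, gripper open.
Joint ranges: [-3, 3], [-0.9, 2.11], [0.09, 2.58], [-1.31, 4.45], [0.11, 2.69], [-2.54, 2.54]. Speed limits (rad/s): [2.39, 2.39, 3.01, 3.14, 3.14, 3.14].

## Interface

Orientations are given as a unit quaternion [w, x, y, z].
In Python, from station import move_pose, movel, movej, command_gripper, wait, inverse_kinematics, read_camera, camera_info, MotionError, job_done, get_time, get_joint_pos, get_qvel, get_effort, get_tcp_pos, get_ee_rot, get_ft_force, get_ft_torque, get_grip_width, get_finger_force gives the robot as it stands. Calls block until the motion is done:
- move_pose(position, orientation): joint-space move of the TCP to a pose.
- movel(position, frame=None, v=0.15, until_force=None): straight line of the TCP; frame=None keeps the orientation; v is the mean speed in m/s. With until_force (N) it stops when the force on the tool has changed by that much, and returns True; else False.
- movej(angles): joint-space move.
- command_gripper(opening): opening from 0.0 (shut) to 1.0 (fully open); the grip force is fixed at half the most; returns when the fingers have stopped.
- wait(seconds).
- inverse_kinematics(position, orientation): joint angles nearest the present ones, or None.
- read_camera(name): name is "scene" or "side" or "wrist"; returns the picture (480x640x3 uint8, red, green, blue); there is no depth.
- camera_info(name): a dict with "intrinsics" (3x3 intrinsics, pixels), "T" (4x4, takes a point from camera to world coordinates); the wrist camera has in their place "tool_from_camera" (4x4, takes a point from camera to tool coordinates, whose origin is the TCP and whose axes are the flange's). Camera axes: x right, y up, looking along -z (the intrinsics and any distortion apply to the point x, -y, -z); pixel columns grow to the right and rows downward; lengths in m; the calibration is good to about 2 mm. A picture is of the moment at which its call begins: read the wrist's pose just before it. camera_info takes no time and is no camera call.
A pose or a line that the arm cannot do raises MotionError and nothing moves.
- job_done(): hands the job in; it is judged then, once.
Readings, each from a call of its own:
- get_time(): time.
- get_joint_pos(): joint angles.
- get_qvel(): joint speeds.
- get_effort(): joint torques, N m.
- get_tcp_pos(): TCP position.
- get_ee_rot(): TCP orientation.
- get_ft_force(): force on the tool from outside, world axes, zero at the start.
- get_ft_torque(): the same for the moment, N m.
- get_grip_width(): opening from 0.0 (shut) to 1.0 (fully open).
- get_finger_force(): force on a finger pad.
Only numpy, scipy, OpenCV 4.12 (cv2) and the standard library are available. Lean on these libraries where they do the work, as an engineer would, in place of code of your own. Each camera call takes 0.05 s, during which the arm holds its last target. There are 200 camera calls.

## Task

Take the yellow key out of the wooden key stand and insert it into the brass lock of the grey key switch until it is fully home; the pins are sticky, so do not force it but wiggle it gently past them. Then turn it a quarter clockwise and keep holding it there: the switch springs back if let go, so finish still gripping the key, turned and fully home. Leave the red and blue keys, the carton and the bolt alone.

Things in the scene. Friction and masses are not known exactly. Their poses are not given: they have to be found in the camera images.
- key_yellow: Loose key, yellow bow, 60 g, upright in a pocket of the stand. Origin: centre of the blade's lower tip, z up along the key. Steel blade z 0 to 30 mm, 14 wide (y) by 6 mm thick (x), lowest 4 mm narrowed to 10 by 4; steel collar z 30 to 36 mm, 22 (y) by 12 (x) mm; yellow bow z 36 to 78 mm. The key is the same turned by half a turn.
- bow (a point): Middle of the yellow key's bow, 57 mm above the blade's tip. The bow is 34 mm wide (key y), 42 mm tall (z) and 12 mm thick (x): pinch it across the 12 mm, fingers closing along the key's x.
- key_red: The same key with a red bow, in another pocket. Leave it where it is.
- key_blue: The same key with a blue bow, in another pocket. Leave it where it is.
- stand: Fixed wooden block 70 (x) by 180 (y) by 36 mm high, origin at the centre of its underside. Three pockets from above at y -58, 0 and +58 mm, 8.5 by 16.5 mm and 33 mm deep; a key hangs in a pocket with its collar on the block's top, its blade tip 6 mm above the bench.
- station: Fixed grey key-switch housing 130 (x) by 140 (y) by 55 mm high, origin at the centre of its underside, z up; red mark on its -x side, green marks on its y sides. A brass lock plug sits flush in the middle of its top. At joint value 0 its keyway runs along the housing's y: the upright key enters with its y along the housing's y, either way round.
- mouth (a point): Centre of the keyway's opening, on the plug's axis at the housing's top, 55 mm above the bench; does not turn with the plug. Keyway 18 mm long (housing y), 7.5 mm wide (housing x), 36 mm deep. Fully home the key's collar sits on the plug, the blade's tip 30 mm below this point. More than 30 N between key and lock counts as forcing.
- pins (a point): Midway between two round-nosed steel pins in the keyway, 12 mm (at its +y end) and 21 mm (-y end) below the mouth. Each stands 5 mm into the keyway's length, 3 mm into a centred blade's path. They slide along that length, stick (9 N) and stay where pushed. Straight pushing binds (25 to 40 N); shifting the firmly held key its 2 mm of play to and fro along that length, under a light push, shoves them aside.
- plug (a joint): Turn of the lock plug in rad: 0 at rest, grows clockwise seen from above, stop at 1.83. A spring of 0.04 N m per rad turns it back to 0 when it is let go. The key has about 0.1 rad of turning play in the keyway.
- carton: Loose small cardboard carton 60 by 85 by 50 mm, origin at the centre of its underside. Leave it alone.
- bolt: Loose hexagon-head bolt standing on its head (38 mm across, 43 mm tall), origin at the centre of its underside. Leave it alone.
Not all that is in view belongs to the job. Leave any purple look-alike of the station alone.

How it is judged:
On the way:
1. the yellow key is fully home in the lock (tip at least 27 mm deep), not yet turned (z of key_yellow in the frame of mouth below -0.027 m and horizontal distance between key_yellow and mouth below 0.006 m and value of joint plug below 0.3 rad), for 0.1 s.
At the end, for the whole second after the job is handed in: The robot still grips the yellow key, which is in the lock to within 3 mm of fully home, and holds the plug turned clockwise by at least 75 degrees (1.3 rad) through the last second; the red and blue keys have moved less than 15 mm and the carton and bolt less than 30 mm (value of joint plug above 1.3 rad and z of key_yellow in the frame of mouth below -0.027 m and horizontal distance between key_yellow and mouth below 0.006 m and contact force between the fingers and key_yellow above 1 N and distance of each of key_red, key_blue from where it was at the start of the episode below 0.015 m and distance of each of carton, bolt from where it was at the start of the episode below 0.03 m); the arm keeps its last pose, push and grip.
It fails at once if the key is forced: more than 30 N between the yellow key and the lock (contact force between key_yellow and station above 30 N).
It fails at once if the red or the blue key is pulled out or pushed about (moved 15 mm) (distance of any of key_red, key_blue from where it was at the start of the episode above 0.015 m).
It fails at once if the carton or the bolt is moved by 30 mm (distance of any of carton, bolt from where it was at the start of the episode above 0.03 m).
It also fails if it takes over 54 s, if anything falls off the work surface, if the arm or the gripper's body presses on something with over 40 N, if the wrist force passes 120 N, or if a joint passes its speed limit or range.

## Working session

There is one attempt and no reset: what is moved stays moved. The work goes in short steps, each a Python script; the robot and the scene stay as the last script left them, time stands still between calls to the robot, and variables do not carry over. Pictures are saved under pics/ and viewed, at most 10 in all, crops included, and the job is handed in when it is done.

```bash
mkdir -p pics; ls; python3 - <<'E'
from station import *
import cv2,numpy as np
for n in("scene","side"):
    im=read_camera(n); cv2.imwrite(f"pics/{n}0.png",im[:,:,::-1])
    c=camera_info(n); print(n,{k:np.round(v,4).tolist() if not isinstance(v,str) else v for k,v in c.items()})
print(camera_info("wrist"),get_time(),get_ee_rot())
E
```

```text
pics
scene {'intrinsics': [[595.0834, 0.0, 325.0253], [0.0, 595.0834, 243.9863], [0.0, 0.0, 1.0]], 'T': [[0.8006, -0.4311, 0.4162, 1.0049], [0.5992, 0.567, -0.5652, -0.5894], [0.0076, 0.7019, 0.7122, 0.8412], [0.0, 0.0, 0.0, 1.0]]}
side {'intrinsics': [[475.8731, 0.0, 318.1641], [0.0, 475.8731, 244.6974], [0.0, 0.0, 1.0]], 'T': [[0.9834, 0.1062, -0.1471, 0.4259], [-0.1807, 0.6467, -0.741, -0.5856], [0.0164, 0.7553, 0.6551, 0.6342], [0.0, 0.0, 0.0, 1.0]]}
{'intrinsics': array([[335.84402486,   0.        , 318.0713511 ],
       [  0.        , 335.84402486, 242.94345913],
       [  0.        ,   0.        ,   1.        ]]), 'tool_from_camera': array([[ 1.04563005e-03,  9.69497155e-01,  2.45100331e-01,
         6.67312335e-02],
       [ 9.99999422e-01, -9.52726274e-04, -4.97608591e-04,
        -1.93696769e-04],
       [-2.48916589e-04,  2.45100710e-01, -9.69497592e-01,
        -1.62271274e-01],
       [ 0.00000000e+00,  0.00000000e+00,  0.00000000e+00,
         1.00000000e+00]])} 0.1 [-6.51317104e-04  9.76355079e-01  2.16171964e-01 -1.29321800e-04]
```

View pics/scene0.png

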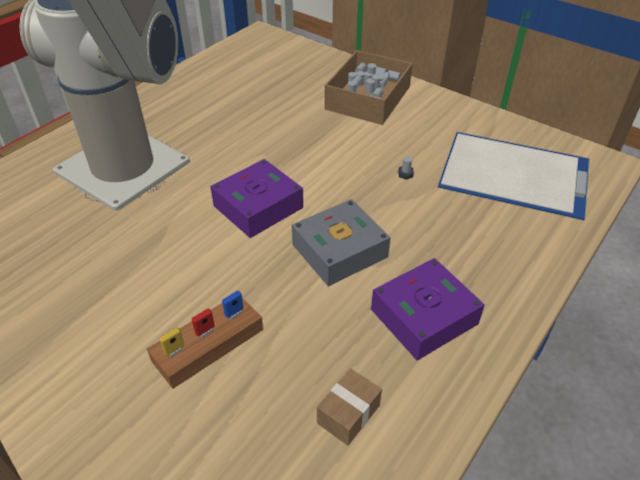

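View pics/side0.png

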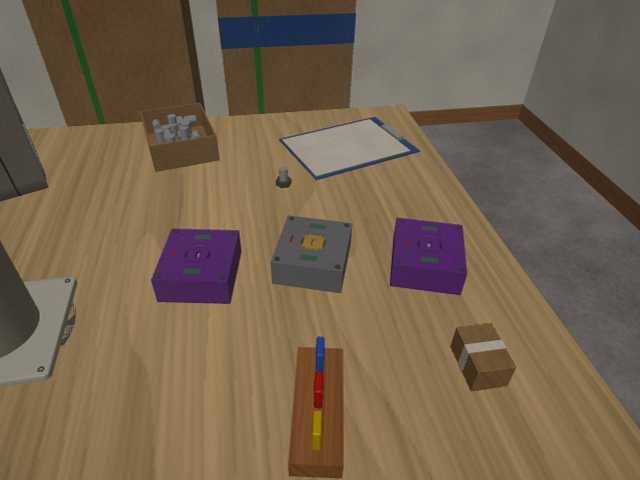

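Candidates for the key: yellow (172,342), red (203,322), blue (233,304). For the station: grey with brass plug (340,231), purple (257,187) and (427,297). I choose yellow and grey, and check both in an enlarged crop.

```bash
python3 - <<'E'
import cv2,numpy as np
a=cv2.imread("pics/scene0.png");b=cv2.imread("pics/side0.png")
f=lambda im,x,y,w,h,s:cv2.resize(im[y:y+h,x:x+w],(w*s,h*s),interpolation=cv2.INTER_CUBIC)
A=f(a,140,285,133,100,3);B=f(a,283,192,133,100,3);C=f(b,250,330,133,150,2);D=f(b,262,205,100,100,3)
cv2.imwrite("pics/crop1.png",np.vstack([np.hstack([A,B]),np.hstack([cv2.copyMakeBorder(C,0,0,0,133,0),np.pad(D,((0,0),(0,99),(0,0)))])]))
E
```

```text
(no output)
```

View pics/crop1.png

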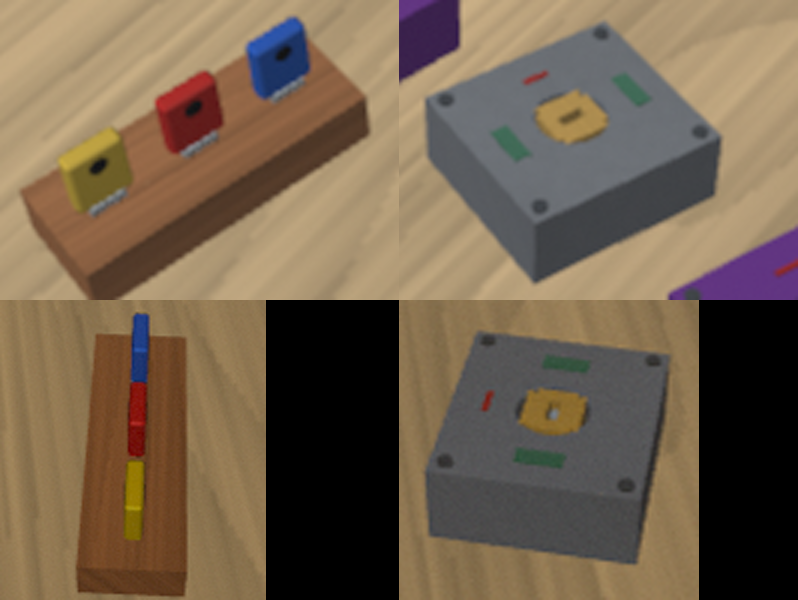

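```bash
cat > h.py <<'E'
from station import *
import numpy as np, cv2
from scipy.optimize import least_squares
from scipy.spatial.transform import Rotation as R
def project(K,T,P):
    q=(np.asarray(P)-T[:3,3])@T[:3,:3]
    return np.c_[K[0,2]+K[0,0]*q[:,0]/-q[:,2], K[1,2]-K[1,1]*q[:,1]/-q[:,2]]
def cam(n):
    c=camera_info(n)
    if n!="wrist": return c["intrinsics"],c["T"]
    T=np.eye(4); w=get_ee_rot(); T[:3,:3]=R.from_quat(np.roll(w,-1)).as_matrix(); T[:3,3]=get_tcp_pos()
    return c["intrinsics"],T@c["tool_from_camera"]
def fit(obs,x0):
    """obs: list of (K,T,local pts,pixels); planar pose x,y,yaw"""
    def res(p):
        c,s=np.cos(p[2]),np.sin(p[2]); M=np.array([[c,-s,0],[s,c,0],[0,0,1]])
        return np.concatenate([(project(K,T,np.asarray(L)@M.T+[p[0],p[1],0])-px).ravel() for K,T,L,px in obs])
    r=least_squares(res,x0,loss='soft_l1'); return r.x,np.round(res(r.x),1)
def down(yaw):
    """tool z down, tool y (closing) at yaw+90 deg... tool x along yaw; returns wxyz"""
    c,s=np.cos(yaw),np.sin(yaw)
    M=np.array([[c,s,0],[s,-c,0],[0,0,-1.]])
    return np.roll(R.from_matrix(M).as_quat(),1)
def snap(n,f):
    o=cam(n); cv2.imwrite(f"pics/{f}.png",read_camera(n)[:,:,::-1]); np.savez(f"pics/{f}.npz",K=o[0],T=o[1])
E
python3 - <<'E'
from h import *
s=cam("scene");d=cam("side")
box=lambda a,b,z:np.array([[-a,b,z],[a,b,z],[a,-b,z],[-a,-b,z]])
L=np.r_[box(.065,.07,.055),[[0,0,.055]]]
# order (-x+y),(+x+y),(+x-y),(-x-y)
print(fit([(*s,L,np.array([[351.7,199.3],[390,237],[328.7,266.3],[292.7,225],[340.3,231]])),
 (*d,L,np.array([[288.3,215.3],[352,223.3],[341.3,269],[271.7,261],[313,242.3]]))],[.5,0,0]))
L=box(.035,.09,.036)
print(fit([(*s,L,np.array([[243,298],[262.7,317.3],[170.7,376.7],[147.3,349]])),
 (*d,L,np.array([[298,348],[343,349.5],[342.5,465],[289,464]]))],[.5,-.3,0]))
print(get_joint_pos())
E
```

```text
(array([ 0.54847506,  0.08065046, -0.35823532]), array([ 0.2, -0.5,  1.1,  0.4, -0.2,  0.6, -1.1, -0.6,  0.5, -0.1, -0.7,
       -0.5,  0.2, -0.5,  1.1,  2.5, -1.7,  0.7,  0.2, -1. ]))
(array([ 0.50154771, -0.23393133, -0.2160774 ]), array([-4. , -5. ,  0.2, -0. , -1.2,  0.7, -0.2, -0.2,  0.1, -1.7,  0.6,
       -1.5,  2. ,  0.8, -0.4, -0.5]))
[-1.15402060e+00  4.23740851e-01  1.63058005e+00  4.31496125e-06
  1.08859981e+00 -1.90104034e-02]
```

```bash
python3 - <<'E'
from h import *
move_pose([.489-.01,-.2905-.04,.20],down(-.216+np.pi/2)); print(get_joint_pos(),get_time())
snap("wrist","w1")
move_pose([.5485-.015,.0807-.05,.20],down(-.358+np.pi/2)); print(get_joint_pos(),get_time())
snap("wrist","w2")
a=cv2.imread("pics/w1.png");b=cv2.imread("pics/w2.png")
cv2.imwrite("pics/w12.png",np.vstack([a[180:480],b[180:480]]))
print(project(*[np.load("pics/w1.npz")[k] for k in "KT"],[[.489,-.2905,.108]]),project(*[np.load("pics/w2.npz")[k] for k in "KT"],[[.5485,.0807,.055]]))
E
```

```text
[-6.25779627e-01  3.87720015e-01  1.74496514e+00 -3.09533019e-04
  1.00855358e+00 -4.08051495e-01] 1.3167
[ 3.36168007e-02  3.20381132e-01  1.84866950e+00 -2.96463523e-04
  9.72318202e-01  3.92632074e-01] 2.7333
[[319.61293212 191.80013983]] [[313.45128212 173.99908193]]
```

View pics/w12.png

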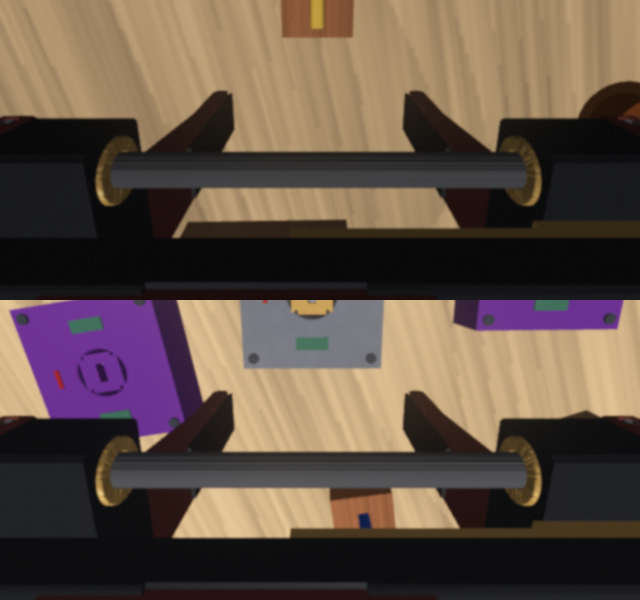

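The yellow bow is at (317,190) and the lock at about (312,185) in the full images, both slightly above the crop. I'll view the upper parts of the same images enlarged.

```bash
python3 - <<'E'
import cv2,numpy as np
a=cv2.imread("pics/w1.png");b=cv2.imread("pics/w2.png")
f=lambda im,x,y,w,h,s:cv2.resize(im[y:y+h,x:x+w],(w*s,h*s),interpolation=cv2.INTER_CUBIC)
cv2.imwrite("pics/c2.png",np.hstack([f(a,260,80,120,150,4)[:, :318],f(b,230,90,160,160,3)]) if 0 else np.hstack([np.pad(f(a,270,20,100,200,3),((0,0),(0,10),(0,0))),np.pad(f(b,230,80,160,200,3),((0,0),(0,0),(0,0)))]))
E
```

```text
(no output)
```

View pics/c2.png

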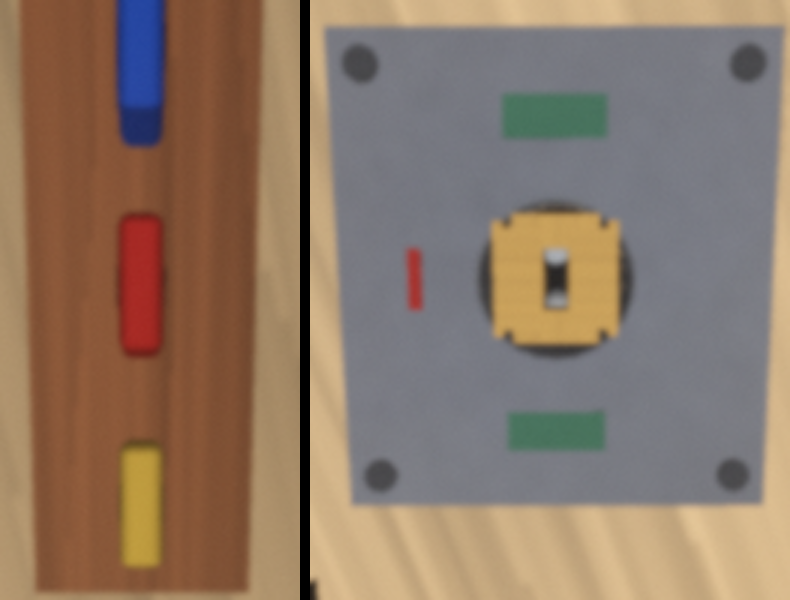

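```bash
python3 - <<'E'
from h import *
ld=lambda f:[np.load(f"pics/{f}.npz")[k] for k in "KT"]
w1=ld("w1");w2=ld("w2")
box=lambda a,b,z:np.array([[-a,b,z],[a,b,z],[a,-b,z],[-a,-b,z]])
L=np.r_[box(.065,.07,.055),[[0,0,.055]]*3]
print(fit([(*w2,L,np.array([[235,89.3],[387.3,89.3],[381,248.3],[244.3,248.3]]+[[312,172.7]]*3))],[.55,.08,-.36]))
f=lambda x,y:[270+x/3,20+y/3]
Ly=box(.006,.017,.084)+[0,-.058,0]; Lr=box(.006,.017,.084)
st=fit([(*w1,np.r_[Ly,Lr,[[-.035,-.09,.036],[.035,-.09,.036]]],np.array([f(*p) for p in[(122,445),(160,445),(160,567),(122,567),(121,214),(162,214),(162,353),(121,353),(37,590),(247,590)]]))],[.5,-.234,-.216]);print(st)
p=st[0];print("key",p[0]+.058*np.sin(p[2]),p[1]-.058*np.cos(p[2]))
E
```

```text
(array([ 0.54755191,  0.08191228, -0.35517963]), array([-0.5, -0.5,  1. , -0.9,  0.1, -0. , -0.4,  0.3, -0. ,  0.4, -0. ,
        0.4, -0. ,  0.4]))
(array([ 0.49954238, -0.23379134, -0.21733947]), array([-1. , -0.2,  1.2, -0.1,  1. ,  0.9, -0.7,  0.9, -1. , -0.6,  1. ,
       -0.6,  0.7, -0.5, -0.8, -0.5, -0.7,  1. ,  0.5,  1.1]))
key 0.4870356977001486 -0.2904268644766619
```

```bash
python3 - <<'E'
from h import *
q=down(-.217+np.pi/2)
move_pose([.4873,-.2904,.14],q)
movel([.4873,-.2904,.046],v=.08,until_force=8)
print(get_tcp_pos(),get_ft_force())
command_gripper(0.0)
print(get_grip_width()*88,get_finger_force(),get_ft_force())
movel([.4873,-.2904,.18],v=.1)
q=down(-.356+np.pi/2)
move_pose([.5478,.0815,.18],q)
movel([.5478,.0815,.112],v=.1)
wait(.3)
print(get_tcp_pos(),get_ft_force(),get_ft_torque(),get_grip_width()*88,get_finger_force(),get_time())
snap("wrist","w3");snap("side","s3");snap("scene","c3")
f=lambda im,x,y,w,h,s:cv2.resize(im[y:y+h,x:x+w],(w*s,h*s),interpolation=cv2.INTER_CUBIC)
a,b,c=[cv2.imread(f"pics/{n}.png") for n in("w3","s3","c3")]
cv2.imwrite("pics/v3.png",np.hstack([f(a,250,150,130,200,3),np.vstack([f(b,265,170,100,100,3),f(c,290,150,100,100,3)])]))
E
```

```text
[ 0.48768847 -0.29062755  0.04650613] [-0.03794902  0.8780915  -0.22771045]
11.941837101355295 30.000064373016357 [ 0.22161291 -0.14465773 -0.11939862]
[0.54808138 0.08157744 0.1124982 ] [ 0.67890576  0.17807374 -0.46717356] [-0.03007273 -0.01858879 -0.03351733] 11.401358658986299 29.999880194664 10.5417
```

View pics/v3.png

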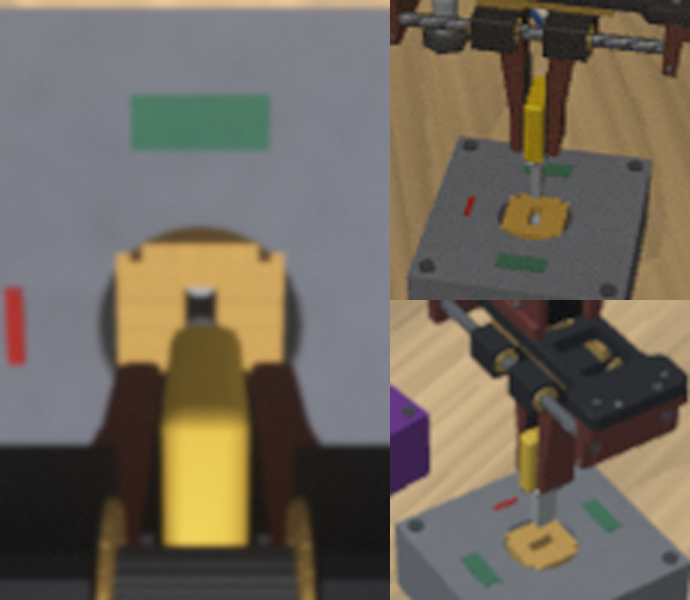

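The key is upright and lines up with the keyway, except that the keyway sits about 0.7 mm to −x of it (keyway column 316.8, key column 318.3). I'll correct that and descend gently.

```bash
cat >> h.py <<'E'
M0=np.array([.54755-.0004,.08191-.0001]); ux=np.array([np.cos(-.356),np.sin(-.356)]); uy=np.array([-ux[1],ux[0]])
def st(log=""):
    f=get_ft_force(); p=np.array(get_tcp_pos()); d=p[:2]-np.array([.54755,.08191])
    print(log,"dx %.2f dy %.2f z %.2f | fx %.1f fy %.1f fz %.1f"%(d@ux*1e3,d@uy*1e3,p[2]*1e3,f[:2]@ux,f[:2]@uy,f[2]),"t %.2f"%get_time())
    return f
def go(x,y,z,v=.03,uf=None):
    p=M0+x*1e-3*ux+y*1e-3*uy
    return movel([*p,z*1e-3],v=v,until_force=uf)
E
python3 - <<'E'
from h import *
go(0,0,112);wait(.2);st()
for z in (97,94,91,88.5):
    h=go(0,0,z,.02,5);wait(.1);st(z)
    if h:print("hit");break
E
```

```text
dx -0.34 dy -0.22 z 111.98 | fx 0.3 fy 0.4 fz -0.8 t 11.14
97 dx -0.24 dy -0.16 z 97.16 | fx 0.1 fy 0.3 fz 0.4 t 12.14
94 dx -0.37 dy -0.26 z 93.95 | fx 0.5 fy 0.1 fz 0.0 t 12.54
91 dx -0.39 dy -0.25 z 90.92 | fx 0.4 fy 0.2 fz -0.8 t 12.94
88.5 dx -0.34 dy -0.24 z 88.48 | fx 0.1 fy 0.2 fz -0.1 t 13.32
```

```bash
python3 - <<'E'
from h import *
for y in (4,0,-4,0):
    h=go(0,y,88.5,.01 if y else .03,5);st((y,h))
for x in (2,0,-2,0):
    h=go(x,0,88.5,.01 if x else .03,5);st((x,h))
E
```

```text
(4, True) dx -0.79 dy 1.94 z 88.12 | fx 0.4 fy -1.1 fz 0.2 t 13.67
(0, False) dx -0.41 dy -0.32 z 88.41 | fx 0.1 fy -0.5 fz -0.1 t 13.92
(-4, True) dx -0.39 dy -2.41 z 88.31 | fx 0.5 fy 3.1 fz 1.3 t 14.27
(0, False) dx -0.50 dy -0.31 z 88.35 | fx 0.7 fy 0.6 fz -0.5 t 14.52
(2, True) dx 0.12 dy -0.75 z 87.75 | fx 0.3 fy -0.3 fz -0.3 t 14.78
(0, False) dx -0.43 dy -0.28 z 88.40 | fx -0.4 fy -0.0 fz 0.3 t 15.03
(-2, True) dx -1.19 dy -0.15 z 88.35 | fx 2.0 fy -0.6 fz 0.5 t 15.28
(0, False) dx -0.62 dy -0.34 z 88.27 | fx 0.6 fy 0.2 fz -1.4 t 15.53
```

```bash
python3 - <<'E'
from h import *
h=go(-.1,0,82,.01,6);f=st(("down",h))
z=get_tcp_pos()[2]*1e3
for i in range(3):
    for y in (2.4,-2.4):
        h=go(-.1,y,z-.3,.02,14);f=st((y,h))
h=go(-.1,0,z-.3,.02,14);st(("c",h))
E
```

```text
('down', False) dx -0.57 dy -0.57 z 82.03 | fx -0.6 fy -4.0 fz 3.0 t 16.33
(2.4, False) dx -0.57 dy 1.40 z 81.87 | fx -0.1 fy -7.1 fz 4.6 t 16.60
(-2.4, False) dx -0.28 dy -2.21 z 81.70 | fx 1.1 fy 1.6 fz -0.5 t 16.99
(2.4, False) dx -0.70 dy 1.27 z 81.57 | fx 0.9 fy -5.8 fz 1.7 t 17.38
(-2.4, False) dx -0.40 dy -2.25 z 81.70 | fx -0.1 fy 3.4 fz -2.1 t 17.77
(2.4, False) dx -0.65 dy 1.24 z 81.66 | fx -0.1 fy -4.7 fz 0.9 t 18.17
(-2.4, False) dx -0.34 dy -2.25 z 81.77 | fx -1.0 fy 3.0 fz -1.4 t 18.56
('c', False) dx -0.48 dy -0.29 z 81.69 | fx 0.1 fy 0.6 fz -0.6 t 18.82
```

```bash
python3 - <<'E'
from h import *
z=81.7;y=2.4
while z>65.2 and get_time()<34:
    z-=.7
    h=go(-.1,y,z,.025,13);f=st(("%.1f"%z,y,h)); y=-y
    if np.linalg.norm(f)>17 or f[2]>12: 
        z=get_tcp_pos()[2]*1e3+.3; print("backoff"); go(-.1,0,z,.03)
        if np.linalg.norm(get_ft_force())>22: break
st()
E
```

```text
('81.0', 2.4, False) dx -0.53 dy 1.35 z 81.07 | fx 0.7 fy -5.3 fz 3.8 t 19.07
('80.3', -2.4, False) dx -0.23 dy -2.25 z 80.41 | fx -0.3 fy 2.6 fz 0.9 t 19.42
('79.6', 2.4, False) dx -0.54 dy 1.25 z 79.58 | fx 0.6 fy -6.3 fz 4.3 t 19.76
('78.9', -2.4, False) dx -0.40 dy -2.27 z 78.89 | fx -0.3 fy 2.7 fz 0.7 t 20.10
('78.2', 2.4, False) dx -0.67 dy 1.29 z 78.10 | fx -0.3 fy -4.8 fz 2.5 t 20.44
('77.5', -2.4, False) dx -0.26 dy -2.26 z 77.60 | fx -0.4 fy 2.7 fz 0.4 t 20.78
('76.8', 2.4, False) dx -0.74 dy 1.45 z 76.46 | fx 1.1 fy -4.8 fz -0.2 t 21.12
('76.1', -2.4, False) dx -0.01 dy -1.73 z 76.43 | fx 0.3 fy 4.1 fz 1.9 t 21.47
('75.4', 2.4, False) dx -0.69 dy 1.47 z 75.13 | fx 0.8 fy -4.0 fz 2.0 t 21.81
('74.7', -2.4, False) dx -0.31 dy -1.46 z 74.91 | fx -1.6 fy 5.5 fz 0.5 t 22.15
('74.0', 2.4, False) dx -0.69 dy 1.62 z 73.73 | fx 1.1 fy -4.1 fz 2.0 t 22.49
('73.3', -2.4, False) dx -0.23 dy -1.54 z 73.55 | fx -1.6 fy 5.4 fz 0.8 t 22.83
('72.6', 2.4, False) dx -0.59 dy 1.71 z 72.39 | fx 0.4 fy -3.1 fz -0.1 t 23.18
('71.9', -2.4, False) dx 0.07 dy -1.71 z 72.30 | fx -0.6 fy 5.6 fz 1.3 t
[... 163 characters left out ...]
0
('69.8', 2.4, False) dx -0.71 dy 1.68 z 69.51 | fx 0.5 fy -2.6 fz -0.4 t 24.54
('69.1', -2.4, False) dx -0.24 dy -1.67 z 69.32 | fx -2.0 fy 5.3 fz 0.5 t 24.88
('68.4', 2.4, False) dx -0.56 dy 1.75 z 68.20 | fx -0.2 fy -2.4 fz -0.9 t 25.23
('67.7', -2.4, False) dx -0.16 dy -1.81 z 67.90 | fx -1.0 fy 4.2 fz 0.2 t 25.57
('67.0', 2.4, False) dx -0.62 dy 1.69 z 66.77 | fx 0.9 fy -2.3 fz -1.3 t 25.91
('66.3', -2.4, False) dx -0.22 dy -2.00 z 66.47 | fx -0.2 fy 4.8 fz -0.1 t 26.25
('65.6', 2.4, False) dx -0.67 dy 1.67 z 65.37 | fx 0.5 fy -2.2 fz -0.2 t 26.59
('64.9', -2.4, False) dx -0.23 dy -2.02 z 65.06 | fx -0.5 fy 4.9 fz -0.7 t 26.93
 dx -0.23 dy -2.02 z 65.06 | fx -0.5 fy 4.9 fz -0.7 t 26.93
```

```bash
python3 - <<'E'
from h import *
go(-.1,0,65,.03);st()
for z in (64,63,62,61):
    h=go(-.1,0,z,.01,7);f=st((z,h))
    if h or f[2]>6:break
snap("side","s4");snap("wrist","w4");snap("scene","c4")
f=lambda im,x,y,w,h,s:cv2.resize(im[y:y+h,x:x+w],(w*s,h*s),interpolation=cv2.INTER_CUBIC)
a,b,c=[cv2.imread(f"pics/{n}.png") for n in("w4","s4","c4")]
cv2.imwrite("pics/v4.png",np.hstack([f(b,270,190,90,100,4),f(c,295,170,90,100,4)]))
E
```

```text
dx -0.43 dy -0.33 z 65.01 | fx 1.0 fy 0.5 fz -0.3 t 27.18
(64, False) dx -0.40 dy -0.32 z 64.84 | fx -2.9 fy -0.9 fz 9.0 t 27.43
```

View pics/v4.png

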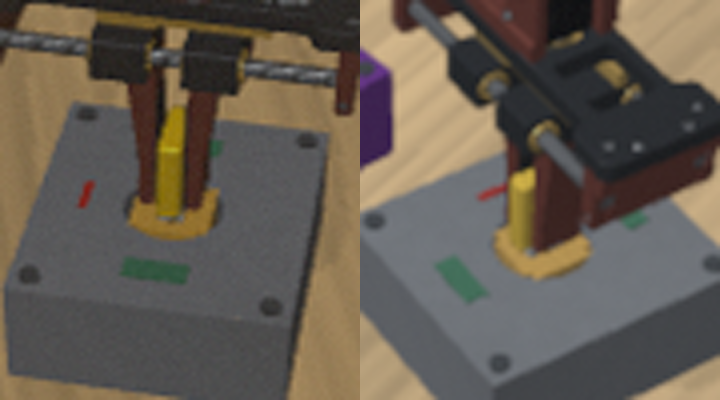

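Collar on the brass plug, with contact felt at z ≈ 64.9 (9 N per mm), so the key is home. Now I'll turn it in small steps under a light push.

```bash
python3 - <<'E'
from h import *
go(-.1,0,64.5,.02);wait(.2);st()
p=[*(M0-.0001*ux),.0645]
for a in np.arange(.08,1.641,.08):
    move_pose(p,down(-.356+np.pi/2-a))
    f=st("%.2f tz %.2f"%(a,get_ft_torque()[2]))
    if np.linalg.norm(f)>20: print("stop");break
wait(.3);st();w=get_ee_rot();m=R.from_quat(np.roll(w,-1)).as_matrix();print("yaw",np.arctan2(m[1,0],m[0,0]),"turn",-.356+np.pi/2-np.arctan2(m[1,0],m[0,0]),get_finger_force(),get_grip_width()*88)
snap("scene","c5");snap("side","s5");snap("wrist","w5")
f=lambda im,x,y,w,h,s:cv2.resize(im[y:y+h,x:x+w],(w*s,h*s),interpolation=cv2.INTER_CUBIC)
a,b,c=[cv2.imread(f"pics/{n}.png") for n in("w5","s5","c5")]
cv2.imwrite("pics/v5.png",np.hstack([f(b,270,190,90,100,3),f(c,295,170,90,100,3),f(a,270,150,80,100,3)]))
E
```

```text
dx -0.34 dy -0.35 z 64.90 | fx -2.5 fy -0.9 fz 6.5 t 28.03
0.08 tz -0.03 dx -0.45 dy -0.38 z 64.90 | fx -2.1 fy -1.1 fz 7.3 t 28.28
0.16 tz 0.00 dx -0.48 dy -0.38 z 64.89 | fx -2.1 fy -0.2 fz 7.3 t 28.53
0.24 tz 0.01 dx -0.51 dy -0.36 z 64.91 | fx -0.9 fy -0.7 fz 7.7 t 28.78
0.32 tz -0.02 dx -0.58 dy -0.39 z 64.86 | fx -2.4 fy -1.4 fz 7.2 t 29.03
0.40 tz 0.00 dx -0.43 dy -0.32 z 64.91 | fx -2.5 fy -0.5 fz 7.2 t 29.28
0.48 tz -0.00 dx -0.33 dy -0.29 z 64.89 | fx -1.4 fy 0.0 fz 7.2 t 29.53
0.56 tz 0.01 dx -0.38 dy -0.32 z 64.89 | fx -1.5 fy 0.3 fz 7.0 t 29.78
0.64 tz 0.01 dx -0.35 dy -0.28 z 64.91 | fx -2.2 fy -0.0 fz 6.2 t 30.03
0.72 tz 0.04 dx -0.43 dy -0.30 z 64.88 | fx -1.7 fy 0.1 fz 7.0 t 30.28
0.80 tz 0.02 dx -0.48 dy -0.26 z 64.88 | fx -1.7 fy 0.8 fz 8.0 t 30.53
0.88 tz 0.01 dx -0.49 dy -0.20 z 64.89 | fx -1.7 fy 0.8 fz 7.5 t 30.78
0.96 tz 0.03 dx -0.55 dy -0.10 z 64.87 | fx -2.4 fy 1.5 fz 5.8 t 31.03
1.04 tz 0.00 dx -0.56 dy -0.02 z 64.90 | fx -2.1 fy 2.0 fz 7.1 t 31.28
1.12 tz 0.02 dx -0.56 dy 0.05 z 64.88 | fx -3.1 fy 2.7 fz 6.7 t 31.53
1.20 tz 0.06 dx -0.56 dy 0.06 z 64.89 | fx -2.4 fy 1.1 fz 7.4 t 31.78
1.28 tz 0.07 dx -0.55 dy 0.11 z 64.92 | fx -2.1 fy 1.6 fz 7.0 t 32.03
1.36 tz 0.08 dx -0.56 dy 0.08 z 64.90 | fx -2.6 fy 1.7 fz 6.7 t 32.28
1.44 tz 0.07 dx -0.59 dy 0.09 z 64.88 | fx -3.5 fy 2.7 fz 6.4 t 32.53
1.52 tz 0.02 dx -0.57 dy 0.12 z 64.89 | fx -3.2 fy 2.8 fz 6.4 t 32.78
1.60 tz 0.03 dx -0.56 dy 0.14 z 64.90 | fx -3.0 fy 2.0 fz 6.9 t 33.03
 dx -0.54 dy 0.15 z 64.94 | fx -2.8 fy 2.4 fz 7.3 t 33.33
yaw -0.3852542190332619 turn 1.6000505458281586 30.001188218593597 11.509545048048986
```

View pics/v5.png

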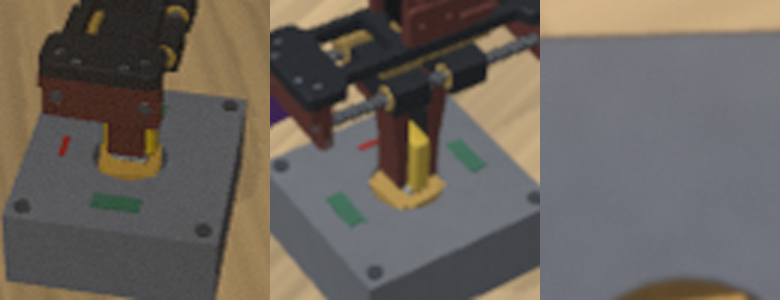

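```bash
python3 -c "
from station import *
print(job_done())"
```

```text
the job is handed in; nothing more can be done
None
```

I handed the job in at about 33 s with the yellow key fully home, turned 1.6 rad clockwise at the gripper (about 1.5 rad at the plug after play) and still gripped at 30 N. Wrist force readings stayed under 10 N, and the red and blue keys, carton and bolt were not touched; the hand-in call returned no verdict.

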